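# Morning check of the window-light switch

## Robot

A 6-joint arm with a two-finger parallel gripper is mounted at the origin on the work surface. World frame = base frame: x ahead of the robot, y to its left, z up, the work surface at z = 0. Lengths are in mm, angles in degrees, forces in N, time in s.
With the tool pointing down it reaches from about 300 to 850 mm from the base axis. Payload 4.2 kg.
Tool frame: the origin (TCP) lies on the mounting face of the last link; the fingertips stand 191 mm ahead of it and the grasp point (between the pads) lies 172 mm ahead of it; z points along the fingers, y is the direction in which the jaws open and shut (so a half turn about z gives the same grasp; the last joint's range is limited). The gripper opens to 91 mm and grips with 3 to 60 N. Pads are 32 mm wide; open, the fingers measure 118 mm over their backs; the gripper's body (76 mm by 178 mm) begins 60 mm behind the grasp point.
Start: joints at [65.088, 18.312, 89.639, -0, 72.044, -1.146], TCP at [231.726, 526.238, 404.776] pointing down, gripper open.
Joint ranges: [-177.97, 177.97], [-48.28, 115.42], [12.27, 149.76], [-77.06, 257.06], [2.81, 150.46], [-146.56, 146.56]. Speed limits (degrees/s): [147.25, 147.25, 180, 180, 180, 180].

## Interface

Orientations are given as [roll, pitch, yaw] about the fixed x, y, z axes, in that order (R = Rz(yaw) Ry(pitch) Rx(roll)).
In Python, from workcell import env gives the robot as it stands.
- The arm moves only by the shell command python3 -m handwheel 'ROWS' [FORCE]. ROWS is JSON, a list of rows, each an object with "gripper": the opening in per cent of the stroke, from 0 (shut) to 100 (fully open); "travel": the shift along the tool's x, y, z in m, a list of three; "twist": the turn about the tool's z in rad. In form: [{"gripper": gripper, "travel": [x, y, z], "twist": twist}, ...]. A call has 1 to 5 rows; each row shifts and turns the commanded pose from where the row before left it, along the tool's axes as they then stand; what a row does not reach is not made up. A row lasts 1/12 s, in which the tool goes at most 41.7 mm and 7.16 degrees, less where a joint would pass 70% of its speed; a pose out of reach is approached as far as the arm can. A call with a gripper value outside its range is refused whole. The fingers move at their own pace and stop on an object; FORCE is the grip in N (left out, the last holds). Time passes only in rows, so rows that do not move let the fingers close. It gives the time, the measured TCP pose, the force and the opening at its end, in the units of the state.
- env.state(): the state, without advancing time (a new reading comes with each control period).
- env.grab_frame(name): name is "scene" or "top"; returns a dict with "frame" (384x512x3 uint8, red, green, blue), "intrinsics" (3x3 intrinsics, pixels), "extrinsics" (4x4, takes a point from camera to world coordinates). Camera axes: x right, y down, z forward; pixel columns grow to the right and rows downward; lengths in mm; the calibration is good to about 2 mm. A picture is of the moment at which its call begins. There is no depth.
- env.job_done(): hands the job in, once; it reports no verdict.
Trained networks look in the newest picture that a camera, given by its name, has taken for a name from the list of things; names that differ only in an ending like _2 or _b are one class to them, and where a whole thing is asked for, a point or a joint stands for the part that bears it (a point fixed in the world has none). Each returns a list of dicts, best first, with "confidence" (0 to 1); they miss things now and then, are a little off and sometimes report something else, mostly with a low value. They report only what shows in the picture. A call takes as long as a camera call. They do not tell look-alikes from the thing itself.
- env.trace(camera, thing): "pixels" (384x512 bool, what is visible of it) and "uv" ([column, row] in pixels, amid what is visible of it).
- env.pinpoint(camera, thing): "uv" ([column, row] in pixels: a listed point, or the origin of a listed thing).
The state is a dict: "time_s": time; "qpos": joint angles; "qvel": joint speeds; "effort": joint torques, N m; "ee_pos": TCP position; "ee_rot": TCP orientation; "force": force on the tool from outside, world axes, zero at the start; "torque": the same for the moment, N m; "gripper_width": finger opening in mm.
Only numpy, scipy, OpenCV 4.12 (cv2) and the standard library are available. Lean on these libraries where they do the work, as an engineer would, in place of code of your own. Each camera call takes 0.05 s, during which the arm holds its last target. There are 200 camera calls.

## Task

Check the window-light switch with the red knob before the shop opens: pull the red knob straight up until it clicks into its out position, then push it back down fully home and let go. Leave the white and the black knob as they are.

Things in the scene. Friction and masses are not known exactly. Their poses are not given: they have to be found in the camera images.
- red_knob (a joint): travel of the red knob straight up out of its box, m: 0 = fully home, 0.020 = fully out (hard stops). A sprung detent keeps it at either end: about 6 N starts it, the force falls to nothing at half travel and from there it snaps to the nearer end. It starts home. The box is fixed: 90 x 100 mm (point x, y), 45 mm high, aluminium with a slate-grey top.
- red_knob_grip (a point): middle of the red knob's round head, on its vertical axis, moving with it; z up. The head is an upright cylinder 32 mm across and 22 mm high (11 mm either way of this point), on a steel stem 12 mm across; 9 mm below it a bushing 24 mm across, 8 mm high, in the middle of the box top. Knob home, this point is 73 mm above the counter, 28 mm above the box top.
- white_knob_grip (a point): the white knob's grip point, a bystander: same size and kind of switch on its own fixed box, pushed home. To be left alone.
- black_knob_grip (a point): the black knob's grip point, a bystander: same size and kind of switch on its own fixed box, standing in its out position (grip point 93 mm above the counter). To be left alone.
Not all that is in view belongs to the job. Leave any blue look-alike of the part that bears red_knob alone.

How it is judged (in metres and radians):
On the way, in this order (a step that is already met when the one before it is completed fails the run):
1. the red knob is out at its detent (value of joint red_knob above 0.016 m), for 0.2 s.
2. the red knob is pushed back home (value of joint red_knob below 0.003 m), for 0.2 s.
At the end, for the whole second after the job is handed in: the red knob has been out (at least 16 of its 20 mm, for 0.2 s) and is home again (within 3 mm) and let go; the white and black knobs are within 6 mm of where they stood (value of joint red_knob below 0.003 m and distance of each of white_knob_grip, black_knob_grip from where it was at the start of the episode below 0.006 m); the robot touches nothing.
It fails at once if the white knob was worked (moved more than 6 mm) (distance of white_knob_grip from where it was at the start of the episode above 0.006 m).
It fails at once if the black knob was worked (moved more than 6 mm) (distance of black_knob_grip from where it was at the start of the episode above 0.006 m).
It also fails if it takes over 32 s, if anything falls off the work surface, if the arm or the gripper's body presses on something with over 40 N, if the wrist force passes 120 N, or if a joint passes its speed limit or range.

## Working session

There is one attempt and no reset: what is moved stays moved. The work goes in short steps, Python scripts to look and compute and a shell command to move; the robot and the scene stay as the last step left them, time stands still between calls to the robot, and variables do not carry over. Pictures are saved under pics/ and viewed, about 8 in all and at most 12, crops included, and the job is handed in when it is done.

```bash
ls; mkdir -p pics
cat > h.py <<'E'
import numpy as np, cv2
from workcell import env
def ray(f,uv):
    K=np.array(f["intrinsics"]);T=np.array(f["extrinsics"])
    d=T[:3,:3]@np.linalg.inv(K)@np.array([uv[0],uv[1],1.]);return T[:3,3],d/np.linalg.norm(d)
def tri(rs):
    A=np.zeros((3,3));b=np.zeros(3)
    for o,d in rs:
        P=np.eye(3)-np.outer(d,d);A+=P;b+=P@o
    x=np.linalg.solve(A,b);return x,[np.linalg.norm((np.eye(3)-np.outer(d,d))@(x-o)) for o,d in rs]
def save(im,n): cv2.imwrite("pics/"+n,im[:,:,::-1])
E
python3 - <<'E'
from h import *
F={}
for c in("scene","top"):
    F[c]=env.grab_frame(c);save(F[c]["frame"],c+"0.png")
    for t in("red_knob_grip","white_knob_grip","black_knob_grip"):
        for r in env.pinpoint(c,t)[:4]: print(c,t,np.round(r["uv"],1),round(r["confidence"],2))
    print(np.round(F[c]["extrinsics"],3).tolist())
s=env.state();print(s)
E
```

```text
pics
scene red_knob_grip [316.9 212.2] 0.71
scene red_knob_grip [392.3 281.6] 0.69
scene red_knob_grip [301.8 291.5] 0.46
scene white_knob_grip [203.  125.1] 0.42
scene black_knob_grip [228.7 200.1] 0.68
[[-0.882, 0.378, -0.283, 830.196], [0.472, 0.699, -0.537, 655.988], [-0.005, -0.607, -0.795, 1036.421], [0.0, 0.0, 0.0, 1.0]]
top red_knob_grip [134.6 236. ] 0.56
top red_knob_grip [228.5 230.3] 0.55
top red_knob_grip [176.7 173.3] 0.41
top white_knob_grip [376.7 201.9] 0.49
top black_knob_grip [271.9 171.5] 0.42
[[0.082, -0.972, 0.219, 259.973], [-0.997, -0.081, 0.014, 9.407], [0.004, -0.219, -0.976, 1175.63], [0.0, 0.0, 0.0, 1.0]]
{'time_s': 0.4, 'qpos': array([ 6.50877663e+01,  1.83165792e+01,  8.96468475e+01, -7.16719413e-04,
        7.20429201e+01, -1.14575141e+00]), 'qvel': array([ 0.02995087,  0.00406742, -0.11220284,  0.05753532, -0.01546113,
        0.10714439]), 'effort': array([ 5.99604409e-04, -4.11896896e+01, -2.31915843e+01,  7.28245871e-02,
        3.97722912e-02, -4.20417041e-05]), 'ee_pos': array([231.722969  , 526.2223698 , 404.67570847]), 'ee_rot': array([-1.79993641e+02,  5.54736130e-04,  1.56233739e+02]), 'force': array([-0.59402997,  0.88414709,  0.11841472]), 'torque': array([ 0.01172701, -0.05837444,  0.01924536]), 'gripper_width': 91.37997251876783}
```

View pics/scene0.png

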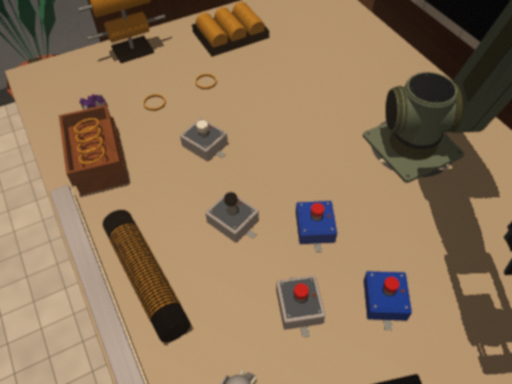

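View pics/top0.png

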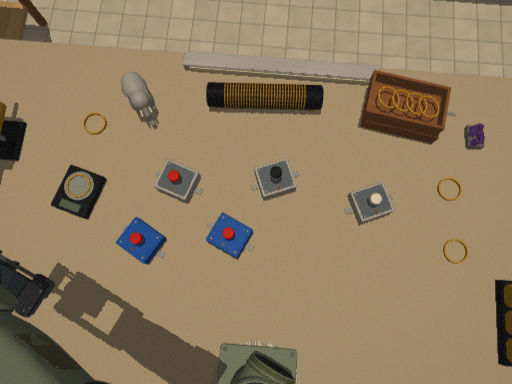

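The scene view shows red knobs at (317,211) and (392,284), both on blue boxes, and at (301,291) on a grey box. In the top view these are (229,234), (136,239) and (174,177). The grey-topped box (scene 301,291 / top 174,177) fits the description, and the two blue ones are decoys. Next I'll confirm it in an enlarged crop and triangulate.

Run:
```python
from h import *
F={};C={};crops=[]
for c,(u,v) in {"scene":(301,295),"top":(176,179)}.items():
    F[c]=env.grab_frame(c);im=F[c]["frame"]
    crops.append(cv2.resize(im[v-36:v+36,u-36:u+36],(400,400),interpolation=cv2.INTER_CUBIC))
    for t in("red_knob_grip","red_knob"):
        for r in env.trace(c,t)[:4]: print(c,t,np.round(r["uv"],1),r["pixels"].sum(),round(r["confidence"],2))
    hsv=cv2.cvtColor(im,cv2.COLOR_RGB2HSV);m=(((hsv[...,0]<8)|(hsv[...,0]>172))&(hsv[...,1]>150)&(hsv[...,2]>70)).astype(np.uint8)
    n,l,st,ce=cv2.connectedComponentsWithStats(m)
    for i in range(1,n):
        if st[i,4]>30: print(c,"red",st[i],ce[i].round(1))
    d=[i for i in range(1,n) if st[i,4]>30];k=min(d,key=lambda i:np.hypot(*(ce[i]-[u,v])))
    C[c]=st[k,:2]+st[k,2:4]/2-.5
    print(c,C[c])
    r=env.pinpoint(c,"red_knob_grip");r=min(r,key=lambda r:np.hypot(*(np.array(r["uv"])-[u,v])));print(r["uv"]);C[c+"p"]=r["uv"]
save(np.hstack(crops),"crop1.png")
for s in("","p"): print(tri([ray(F[c],C[c+s]) for c in F]))
```

```text
scene red_knob_grip [318.4 209.7] 163 0.72
scene red_knob_grip [391.8 281.7] 224 0.57
scene red_knob_grip [298.3 293.5] 197 0.52
scene red_knob [316.3 208.7] 162 0.63
scene red_knob [302.1 293.8] 217 0.58
scene red_knob [392.1 286. ] 204 0.52
scene red [312 203  12  14 133] [317.2 209.6]
scene red [384 277  15  16 182] [390.8 284.5]
scene red [294 283  15  17 196] [300.8 290.9]
scene [301. 291.]
[298.3, 292.7]
top red_knob_grip [172.4 174.9] 115 0.59
top red_knob_grip [228.1 229.5] 106 0.41
top red [168 170  12  13 112] [173.5 175.7]
top red [223 228  11  11 104] [228. 233.]
top red [130 233  13  11 114] [135.8 237.9]
top [173.5 176. ]
[174.5, 174.7]
(array([533.74625568, 270.42754352,  76.41481522]), [np.float64(0.7169247127194343), np.float64(0.7169247127193754)])
(array([539.09708721, 269.22010189,  71.31738428]), [np.float64(0.4916164150987491), np.float64(0.4916164150986354)])
```

View pics/crop1.png

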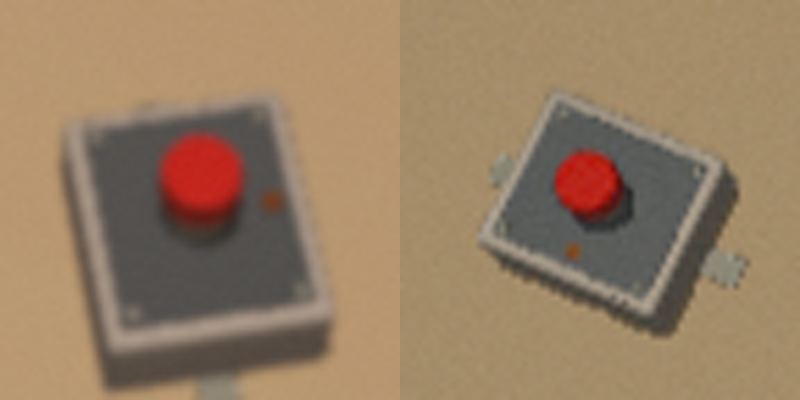

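Confirmed: the target has a slate-grey top with an aluminium edge. Two views put the grip point at about (535, 270, 74), against 73 in the text and within reach. I'll move above it at the current height.

```bash
python3 -m handwheel '[{"gripper":100,"travel":[-0.032,-0.0095,0],"twist":0},{"gripper":100,"travel":[-0.032,-0.0095,0],"twist":0},{"gripper":100,"travel":[-0.032,-0.0095,0],"twist":0},{"gripper":100,"travel":[-0.032,-0.0095,0],"twist":0},{"gripper":100,"travel":[-0.032,-0.0095,0],"twist":0}]' 40
python3 -m handwheel '[{"gripper":100,"travel":[-0.032,-0.0095,0],"twist":0},{"gripper":100,"travel":[-0.032,-0.0095,0],"twist":0},{"gripper":100,"travel":[-0.032,-0.0095,0],"twist":0},{"gripper":100,"travel":[-0.032,-0.0095,0],"twist":0},{"gripper":100,"travel":[-0.032,-0.0095,0],"twist":0}]'
python3 -m handwheel '[{"gripper":100,"travel":[-0.032,-0.009,0],"twist":0},{"gripper":100,"travel":[-0.029,-0.008,0.01],"twist":0},{"gripper":100,"travel":[0,0,0.03],"twist":0},{"gripper":100,"travel":[0,0,0.03],"twist":0},{"gripper":100,"travel":[0,0,0],"twist":0}]'
```

```text
time_s: 1.22
ee_pos: [359.9, 417.2, 404.9]
ee_rot: [180.0, 0.0, 156.3]
force: [1.1, -0.0, 0.0]
gripper_width: 91.2
time_s: 1.63
ee_pos: [487.4, 309.0, 404.9]
ee_rot: [180.0, 0.0, 156.2]
force: [-0.4, 0.4, 0.6]
gripper_width: 91.1
time_s: 2.05
ee_pos: [534.2, 268.8, 329.0]
ee_rot: [-179.5, -0.4, 156.2]
force: [-0.7, -0.7, -1.2]
gripper_width: 91.2
```

Run:
```python
from h import *
P=np.array(env.state()["ee_pos"]);print(P)
crops=[]
for c,(u,v) in {"scene":(301,275),"top":(176,190)}.items():
    f=env.grab_frame(c);im=f["frame"].copy()
    crops.append(cv2.resize(im[v-50:v+50,u-50:u+50],(400,400),interpolation=cv2.INTER_CUBIC))
    hsv=cv2.cvtColor(im,cv2.COLOR_RGB2HSV);m=(((hsv[...,0]<8)|(hsv[...,0]>172))&(hsv[...,1]>150)&(hsv[...,2]>70)).astype(np.uint8)
    n,l,st,ce=cv2.connectedComponentsWithStats(m)
    for i in range(1,n):
        if st[i,4]>20: print(c,"red",st[i],ce[i].round(1))
    K=np.array(f["intrinsics"]);T=np.linalg.inv(f["extrinsics"])
    for q in([535,270,84],[535,270,62],[535,270,73]):
        p=K@(T[:3,:3]@np.array(q)+T[:3,3]);print(c,q,(p[:2]/p[2]).round(1))
save(np.hstack(crops),"crop2.png")
```

```text
[534.21832451 268.81565719 329.03452103]
scene red [384 277  15  16 181] [390.8 284.5]
scene [535, 270, 84] [300.3 289.4]
scene [535, 270, 62] [299.7 294.1]
scene [535, 270, 73] [300.  291.8]
top red [223 228  11  11 103] [227.9 233. ]
top [535, 270, 84] [173. 175.]
top [535, 270, 62] [174.6 177.1]
top [535, 270, 73] [173.8 176.1]
```

View pics/crop2.png

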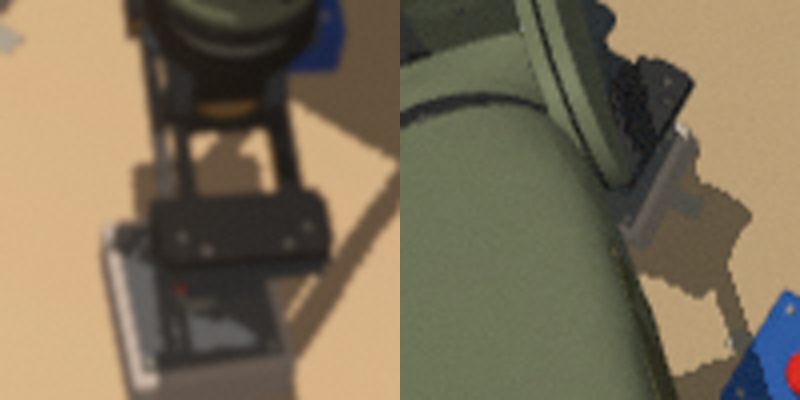

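The arm hides the knob from both cameras. The estimate reprojects onto the earlier blobs to within about 1 px (~2 mm), and the jaw clearance is ±29 mm. I'll descend around the head to grasp height 75 and watch the force.

```bash
python3 -m handwheel '[{"gripper":100,"travel":[0,0.0,0.02],"twist":0},{"gripper":100,"travel":[0,0,0.02],"twist":0},{"gripper":100,"travel":[0,0,0.02],"twist":0},{"gripper":100,"travel":[0,0,0.012],"twist":0},{"gripper":100,"travel":[0,0,0.01],"twist":0}]' 25
python3 -m handwheel '[{"gripper":50,"travel":[0,0,0],"twist":0},{"gripper":45,"travel":[0,0,0],"twist":0},{"gripper":45,"travel":[0,0,0],"twist":0}]' 25
python3 -m handwheel '[{"gripper":30,"travel":[0,0,0],"twist":0},{"gripper":30,"travel":[0,0,0],"twist":0},{"gripper":30,"travel":[0,0,0],"twist":0},{"gripper":30,"travel":[0,0,0],"twist":0},{"gripper":30,"travel":[0,0,0],"twist":0}]' 25
```

```text
time_s: 2.57
ee_pos: [535.7, 271.0, 254.0]
ee_rot: [179.9, 0.1, 156.3]
force: [-0.4, -0.6, 0.8]
gripper_width: 90.9
time_s: 2.82
ee_pos: [535.8, 270.7, 254.5]
ee_rot: [179.9, 0.1, 156.3]
force: [0.4, -0.6, 1.1]
gripper_width: 73.8
time_s: 3.23
ee_pos: [535.3, 270.2, 253.0]
ee_rot: [180.0, 0.0, 156.2]
force: [1.1, -0.5, -0.2]
gripper_width: 40.6
```

```bash
python3 -m handwheel '[{"gripper":40,"travel":[0,0,0.003],"twist":0},{"gripper":40,"travel":[0,0,0.003],"twist":0},{"gripper":40,"travel":[0,0,0],"twist":0}]' 25
python3 -m handwheel '[{"gripper":15,"travel":[0,0,0],"twist":0},{"gripper":15,"travel":[0,0,0],"twist":0},{"gripper":15,"travel":[0,0,0],"twist":0},{"gripper":15,"travel":[0,0,0],"twist":0},{"gripper":15,"travel":[0,0,0],"twist":0}]' 25
```

```text
time_s: 3.48
ee_pos: [535.0, 270.1, 245.9]
ee_rot: [-179.9, -0.1, 156.2]
force: [-0.0, -0.3, 0.9]
gripper_width: 36.6
time_s: 3.9
ee_pos: [535.1, 270.0, 246.3]
ee_rot: [-179.9, -0.0, 156.2]
force: [-1.1, -1.3, -2.8]
gripper_width: 30.7
```

The opening is 30.7 against a 32 mm head, so I'll wait one call to see whether it has really stopped on the head.

```bash
python3 -m handwheel '[{"gripper":15,"travel":[0,0,0],"twist":0},{"gripper":15,"travel":[0,0,0],"twist":0},{"gripper":15,"travel":[0,0,0],"twist":0}]' 30
```

```text
time_s: 4.15
ee_pos: [535.1, 269.9, 246.4]
ee_rot: [-179.9, -0.0, 156.2]
force: [-0.9, -2.6, -4.0]
gripper_width: 30.3
```

The fingers have stopped on the head at about 30.5 mm, allowing for pad compression. Now the pull up.

```bash
python3 -m handwheel '[{"gripper":15,"travel":[0,0,-0.005],"twist":0},{"gripper":15,"travel":[0,0,-0.005],"twist":0},{"gripper":15,"travel":[0,0,-0.004],"twist":0},{"gripper":15,"travel":[0,0,-0.003],"twist":0},{"gripper":15,"travel":[0,0,-0.002],"twist":0}]'
python3 -m handwheel '[{"gripper":15,"travel":[0,0,-0.001],"twist":0},{"gripper":15,"travel":[0,0,0],"twist":0},{"gripper":15,"travel":[0,0,0],"twist":0},{"gripper":15,"travel":[0,0,0],"twist":0}]'
```

```text
time_s: 4.57
ee_pos: [534.9, 269.9, 266.6]
ee_rot: [-180.0, -0.0, 156.2]
force: [0.3, -2.6, -13.3]
gripper_width: 30.6
time_s: 4.9
ee_pos: [535.1, 270.0, 266.5]
ee_rot: [-179.9, -0.0, 156.2]
force: [-1.0, -3.7, -5.2]
gripper_width: 30.4
```

Run:
```python
from h import *
f=env.grab_frame("scene");im=f["frame"];u,v=301,285
save(cv2.resize(im[v-35:v+35,u-45:u+45],(720,560),interpolation=cv2.INTER_CUBIC),"crop3.png")
K=np.array(f["intrinsics"]);T=np.linalg.inv(f["extrinsics"])
for z in(45,53,62,82,84,104):
    p=K@(T[:3,:3]@np.array([535,270,z])+T[:3,3]);p=p[:2]/p[2];print(z,p.round(1),((p-[u-45,v-35])*8).round())
```

```text
45 [299.2 297.6] [346. 381.]
53 [299.4 296. ] [347. 368.]
62 [299.7 294.1] [349. 353.]
82 [300.2 289.8] [354. 319.]
84 [300.3 289.4] [354. 315.]
104 [300.8 285. ] [359. 280.]
```

View pics/crop3.png

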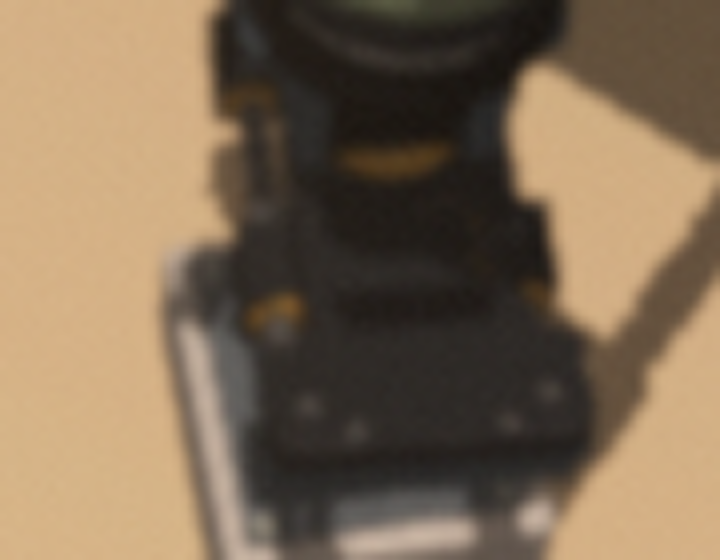

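The finger hides the head, so this picture proves nothing. TCP rose 20 mm with the head still gripped, and force peaked at −13 N. The detent holds the knob at either end, so I'll let go, lift clear, step aside and look.

```bash
python3 -m handwheel '[{"gripper":100,"travel":[0,0,0],"twist":0},{"gripper":100,"travel":[0,0,0],"twist":0},{"gripper":100,"travel":[0,0,0],"twist":0},{"gripper":100,"travel":[0,0,0],"twist":0},{"gripper":100,"travel":[0,0,0],"twist":0}]'
python3 -m handwheel '[{"gripper":100,"travel":[0,0,-0.03],"twist":0},{"gripper":100,"travel":[0,0,-0.04],"twist":0},{"gripper":100,"travel":[0,0,-0.03],"twist":0},{"gripper":100,"travel":[0,-0.04,0],"twist":0},{"gripper":100,"travel":[0,-0.04,0],"twist":0}]'
python3 -m handwheel '[{"gripper":100,"travel":[0,-0.04,0],"twist":0},{"gripper":100,"travel":[0,0,0],"twist":0}]'
python3 - <<'E'
from h import *
print(env.state()["ee_pos"])
f=env.grab_frame("scene");im=f["frame"];u,v=301,285
save(cv2.resize(im[v-35:v+35,u-45:u+45],(720,560),interpolation=cv2.INTER_CUBIC),"crop4.png")
hsv=cv2.cvtColor(im,cv2.COLOR_RGB2HSV);m=(((hsv[...,0]<8)|(hsv[...,0]>172))&(hsv[...,1]>150)&(hsv[...,2]>70)).astype(np.uint8)
n,l,st,ce=cv2.connectedComponentsWithStats(m)
print([(st[i].tolist(),ce[i].round(1)) for i in range(1,n) if st[i,4]>30])
E
```

```text
time_s: 5.37
ee_pos: [535.6, 270.7, 267.6]
ee_rot: [179.9, 0.1, 156.2]
force: [0.7, 0.6, -0.4]
gripper_width: 60.9
time_s: 5.78
ee_pos: [503.7, 197.6, 369.4]
ee_rot: [179.7, 0.3, 156.4]
force: [-0.2, -1.1, -0.7]
gripper_width: 90.9
time_s: 5.95
ee_pos: [483.8, 156.2, 367.1]
ee_rot: [-179.8, -0.1, 156.1]
force: [0.1, -0.2, 1.0]
gripper_width: 91.5
[483.81698928 156.16509931 367.10524212]
[([384, 277, 15, 16, 182], array([390.9, 284.5])), ([294, 279, 15, 16, 191], array([301.4, 286.7]))]
```

View pics/crop4.png

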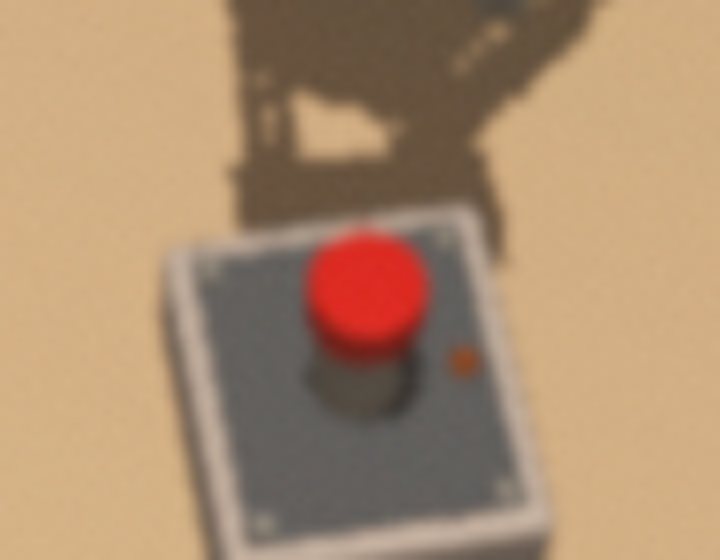

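The knob is out: the head moved from row 291 to 286.7, 4.2 px against the 4.35 px expected for 20 mm, and the bare stem shows below it at crop (360,385). Next I'll close the fingers, go back above the head (top about 104) and press it down.

```bash
python3 -m handwheel '[{"gripper":0,"travel":[0,0,0],"twist":0},{"gripper":0,"travel":[0,0,0],"twist":0},{"gripper":0,"travel":[0,0,0],"twist":0},{"gripper":0,"travel":[0,0,0],"twist":0},{"gripper":0,"travel":[0,0,0],"twist":0}]' 30
python3 -m handwheel '[{"gripper":0,"travel":[0,0.04,0],"twist":0},{"gripper":0,"travel":[0,0.04,0],"twist":0},{"gripper":0,"travel":[0,0.04,0],"twist":0},{"gripper":0,"travel":[0,0,0],"twist":0},{"gripper":0,"travel":[0,0,0],"twist":0}]'
python3 -m handwheel '[{"gripper":0,"travel":[0,0,0.03],"twist":0},{"gripper":0,"travel":[0,0,0.02],"twist":0},{"gripper":0,"travel":[0,0,0.015],"twist":0},{"gripper":0,"travel":[0,0,0],"twist":0},{"gripper":0,"travel":[0,0,0],"twist":0}]'
```

```text
time_s: 6.42
ee_pos: [487.3, 161.1, 366.5]
ee_rot: [180.0, -0.0, 156.3]
force: [-0.4, 0.7, -0.1]
gripper_width: 60.6
time_s: 6.83
ee_pos: [535.7, 272.2, 365.7]
ee_rot: [-179.9, -0.0, 156.4]
force: [1.6, -1.0, 0.1]
gripper_width: 27.0
time_s: 7.25
ee_pos: [534.9, 269.4, 301.4]
ee_rot: [-179.9, -0.1, 156.2]
force: [-0.1, -0.0, -0.4]
gripper_width: 0.6
```

Fingers are shut, with the tips at about 110, just above the head. Pressing down in small steps to a tip height of 84.

```bash
python3 -m handwheel '[{"gripper":0,"travel":[0,0,0.005],"twist":0},{"gripper":0,"travel":[0,0,0.005],"twist":0},{"gripper":0,"travel":[0,0,0.005],"twist":0},{"gripper":0,"travel":[0,0,0.005],"twist":0},{"gripper":0,"travel":[0,0,0.003],"twist":0}]'
python3 -m handwheel '[{"gripper":0,"travel":[0,0,0.002],"twist":0},{"gripper":0,"travel":[0,0,0.001],"twist":0},{"gripper":0,"travel":[0,0,0.0],"twist":0},{"gripper":0,"travel":[0,0,0],"twist":0},{"gripper":0,"travel":[0,0,0],"twist":0}]'
```

```text
time_s: 7.67
ee_pos: [535.1, 270.1, 278.2]
ee_rot: [-180.0, -0.0, 156.2]
force: [-0.6, 0.3, -0.2]
gripper_width: 0.6
time_s: 8.08
ee_pos: [535.3, 270.3, 275.9]
ee_rot: [180.0, 0.0, 156.2]
force: [1.1, -0.3, 1.1]
gripper_width: 0.4
```

Almost no force remains, so it should have snapped home. I'll press 2 mm more to make sure, then lift, step aside and look.

```bash
python3 -m handwheel '[{"gripper":0,"travel":[0,0,0.001],"twist":0},{"gripper":0,"travel":[0,0,0.001],"twist":0},{"gripper":0,"travel":[0,0,0],"twist":0},{"gripper":0,"travel":[0,0,0],"twist":0}]'
python3 -m handwheel '[{"gripper":0,"travel":[0,0,-0.03],"twist":0},{"gripper":0,"travel":[0,0,-0.04],"twist":0},{"gripper":0,"travel":[0,0,-0.03],"twist":0},{"gripper":0,"travel":[0,-0.04,0],"twist":0},{"gripper":0,"travel":[0,-0.04,0],"twist":0}]'
python3 -m handwheel '[{"gripper":0,"travel":[0,-0.04,0],"twist":0},{"gripper":0,"travel":[0,0,0],"twist":0},{"gripper":0,"travel":[0,0,0],"twist":0},{"gripper":0,"travel":[0,0,0],"twist":0}]'
python3 - <<'E'
from h import *
print(env.state()["ee_pos"])
f=env.grab_frame("scene");im=f["frame"]
save(cv2.resize(im[100:340,180:420],(600,600),interpolation=cv2.INTER_CUBIC),"crop5.png")
hsv=cv2.cvtColor(im,cv2.COLOR_RGB2HSV);m=(((hsv[...,0]<8)|(hsv[...,0]>172))&(hsv[...,1]>150)&(hsv[...,2]>70)).astype(np.uint8)
n,l,st,ce=cv2.connectedComponentsWithStats(m)
print([(st[i].tolist(),ce[i].round(1)) for i in range(1,n) if st[i,4]>30])
o=cv2.imread("pics/scene0.png")[:,:,::-1]
for n,(u,v) in {"white":(203,127),"black":(231,200)}.items():
    print(n,np.abs(im[v-12:v+12,u-10:u+10].astype(int)-o[v-12:v+12,u-10:u+10]).mean().round(2))
E
```

```text
time_s: 8.42
ee_pos: [535.3, 270.2, 275.0]
ee_rot: [179.9, 0.0, 156.2]
force: [-1.2, -0.9, 6.3]
gripper_width: 0.4
time_s: 8.83
ee_pos: [503.5, 197.5, 376.0]
ee_rot: [179.8, 0.3, 156.4]
force: [0.2, -0.9, -0.8]
gripper_width: 0.2
time_s: 9.17
ee_pos: [487.3, 160.5, 374.2]
ee_rot: [179.9, 0.1, 156.2]
force: [-0.1, -0.7, -1.3]
gripper_width: 0.3
[487.26524996 160.53460939 374.16090776]
[([384, 277, 15, 16, 185], array([390.9, 284.5])), ([294, 283, 15, 17, 194], array([300.8, 290.9]))]
white 20.92
black 15.48
```

View pics/crop5.png

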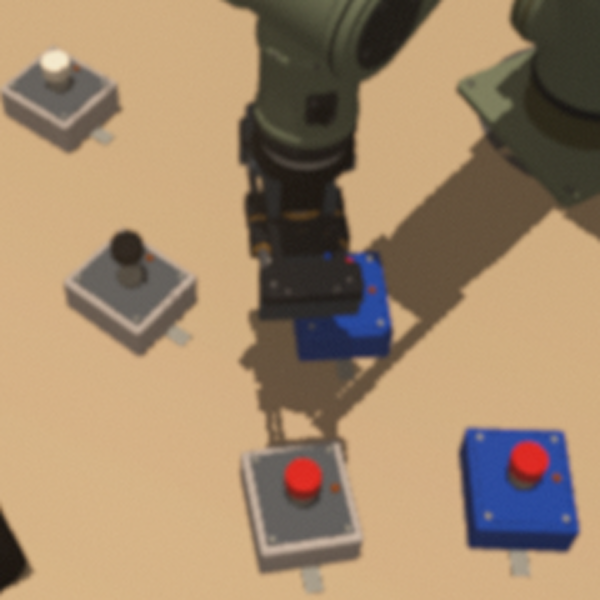

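The red knob is home: its blob is back at exactly (300.8, 290.9) and the fingers are clear. White (203,125) and black (231,198) look unchanged, but my pixel-difference check gave high values. I'll check those two with template shifts before handing in.

Run:
```python
from h import *
im=env.grab_frame("scene")["frame"];o=cv2.imread("pics/scene0.png")[:,:,::-1].copy()
for n,(u,v) in {"white":(203,127),"black":(231,200),"blue(control)":(390,284),"counter":(160,180)}.items():
    t=o[v-10:v+10,u-9:u+9].copy();w=im[v-16:v+16,u-15:u+15].copy()
    r=cv2.matchTemplate(w,t,cv2.TM_CCOEFF_NORMED);_,s,_,l=cv2.minMaxLoc(r)
    print(n,np.array(l)-6,round(s,3),np.abs(im[v-10:v+10,u-9:u+9].astype(int)-t).mean().round(2))
```

```text
white [0 0] 0.998 20.96
black [0 0] 0.999 14.09
blue(control) [0 0] 0.999 14.24
counter [-2 -3] 0.246 25.33
```

Both bystanders show zero shift, with correlation at least 0.998. The differences are an overall brightness change, since the untouched blue box and the bare counter show them too. Handing in.

```bash
python3 -c "
from workcell import env
print(env.job_done());s=env.state();print(s['time_s'],s['force'])"
```

```text
the job is handed in; nothing more can be done
None
the job is handed in; nothing more can be done
```

I pulled the red knob on the grey box up to its out position, pressed it fully home with closed fingers, and moved the arm clear. The job was handed in shortly after 9.2 s on the robot's clock, well under the 32 s limit; no verdict is reported.

- **Red knob out:** after the pull, with the gripper away, the camera showed the head 4.2 px higher, against about 4.35 px expected for the full 20 mm. The bare stem was visible.
- **Red knob home:** its image position is back exactly at the start value (300.8, 290.9). The last push met only about 6 N. The arm ended about 100 mm above the knob and 120 mm to the side, touching nothing.
- **White and black knobs:** template matching showed zero pixel shift for both, with correlation at least 0.998. I never went near them or worked the blue look-alikes.

Two checks did not go cleanly. The picture taken while gripping the knob was blocked by the finger, so I let go and looked again from the side. A raw pixel comparison of the white and black knobs also came out high, but the untouched blue box and bare counter differed as much, so I put it down to a change in overall brightness.

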